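# Send bearing balls down the diverter chute to the round dish with a brittle scoop

### The arm

A 6-joint arm with a two-finger parallel gripper is mounted at the origin on the work surface. World frame = base frame: x ahead of the robot, y to its left, z up, the work surface at z = 0. Lengths are in mm, angles in degrees, forces in N, time in s.
With the tool pointing down it reaches from about 300 to 850 mm from the base axis. Payload 4.2 kg.
Tool frame: the origin (TCP) lies midway between the tips of the shut fingers; the grasp point (between the pads) lies 19 mm behind it; z points along the fingers, y is the line along which they close (so a half turn about z gives the same grasp; the last joint's range is limited). The gripper opens to 91 mm and grips with 3 to 60 N. Pads are 32 mm wide; open, the fingers measure 118 mm over their backs; the gripper's body (76 mm by 178 mm) begins 60 mm behind the grasp point.
Start: joints at [-64.572, 18.312, 89.639, -0, 72.044, -1.146], TCP at [257.232, -514.271, 213.976] pointing down, gripper open.
Joint ranges: [-177.97, 177.97], [-48.28, 115.42], [12.27, 149.76], [-77.06, 257.06], [2.81, 150.46], [-146.56, 146.56]. Speed limits (degrees/s): [147.25, 147.25, 180, 180, 180, 180].

### API

Orientations are given as [roll, pitch, yaw] about the fixed x, y, z axes, in that order (R = Rz(yaw) Ry(pitch) Rx(roll)).
In Python, from workcell import state, grab_frame, camera_model, job_done gives the robot as it stands.
- The arm moves only by the shell command python3 -m pendant [OPENING] [FORCE], which reads ROWS from standard input. ROWS is a JSON list of rows, 1 to 8 of them, each written [[dx, dy, dz], [rx, ry, rz]]: dx, dy, dz in units of 50 mm, then a rotation vector rx, ry, rz in units of 5 degrees; each row shifts and turns the commanded pose from where the row before left it, along the tool's axes as they then stand; what a row does not reach is not made up. A row lasts 1/10 s, in which the tool goes at most 50 mm and 8.59 degrees, less where a joint would pass 70% of its speed; a pose out of reach is approached as far as the arm can. OPENING is the finger opening in mm, set as the command begins (- or left out keeps the last). The fingers move at their own pace and stop on an object; FORCE is the grip in N (left out, the last holds). Time passes only in rows, so rows that do not move let the fingers close. It prints the time, the measured TCP pose, the force, the opening and the grip force at its end. Input that does not fit is refused with a message, and nothing moves.
- state(): the state, without advancing time (a new reading comes with each control period).
- grab_frame(name): name is "scene" or "top" or "wrist"; returns the picture (400x640x3 uint8, blue, green, red); there is no depth.
- camera_model(name): a dict with "fx", "fy", "cx", "cy" (pixels), "T" (4x4, takes a point from camera to world coordinates). Camera axes: x right, y up, looking along -z (the intrinsics and any distortion apply to the point x, -y, -z); pixel columns grow to the right and rows downward; lengths in mm; the calibration is good to about 2 mm. A picture is of the moment at which its call begins: read the wrist's pose just before it. camera_model takes no time and is no camera call; for the wrist camera it gives the pose at the moment of the call.
- job_done(): hands the job in; it is judged then, once.
The state is a dict: "time_s": time; "qpos": joint angles; "qvel": joint speeds; "effort": joint torques, N m; "ee_pos": TCP position; "ee_rot": TCP orientation; "force": force on the tool from outside, world axes, zero at the start; "torque": the same for the moment, N m; "gripper_width": finger opening in mm; "gripper_force": force on a finger pad.
Only numpy, scipy, OpenCV 4.12 (cv2) and the standard library are available. Lean on these libraries where they do the work, as an engineer would, in place of code of your own. Each camera call takes 0.05 s, during which the arm holds its last target. There are 200 camera calls.

### The job

The bearing balls in the white scoop belong in the round dish: first swing the chute's flap fully over so that parts run to the exit where the round dish stands, then lift the scoop with a light grip (it is brittle and cracks if squeezed or banged) and pour all four balls into the hopper at the chute's high end, not straight into the dish. Then set the empty scoop down gently, upright, on the middle of the black mat, and leave the dish, the tray and everything else on the bench where they are.

Things in the scene. Friction and masses are not known exactly. Their poses are not given: they have to be found in the camera images.
- chute: Thin sheet-steel Y-chute on legs, fixed; finger or arm forces over 60 N bend it or its flap. Origin on the table under its middle; x is horizontal downhill, y left looking downhill, z up. Trough floor falls 20 degrees from x=-168, z=175 mm (hopper end) past the flap to a wedge that splits it into a left (+y) and a right (-y) exit, ending at x=142, z=62 mm. Walls 45 mm tall.
- hopper (a point): Middle of the hopper's floor (148 mm above the table) at the chute's high end; pour here. Orientation as chute. Hopper: open above, 110 mm wide inside (y) at the floor, flaring to 155 mm; at rim height it is clear from 65 mm uphill of this point (flared back wall) to 55 mm downhill (flap). Flared rims are about 250 mm (back) to 205 mm (downhill) above the table.
- flap (a joint): Diverter flap angle, rad, -0.5 to 0.5 (its stops). The flap, 111 mm long, hinges at the split and points uphill; 0 = straight uphill. Positive: its free end is at the right (-y) wall and parts go to the left (+y) exit; negative: the reverse. Light friction (about 1 N at the post); stays where left.
- flap_post (a point): Top centre of the black round post, 14 mm diameter, 43 mm tall, on the flap 85 mm uphill of the hinge; push it sideways or pinch it. Its axis is square to the sloping floor (leans 20 degrees downhill). Its lower end is about level with the wall tops: keep fingertips at most 30 mm below this point. It swings 41 mm to either side of straight.
- flap_hinge (a point): Point on the flap's hinge axis, as far above the sloping floor as flap_post; the axis is square to the floor (leans 20 degrees downhill from vertical).
- dish: ROUND steel dish, 150 mm across the rim, 45 mm tall, standing loose under one of the exits (left or right, it varies); the balls belong here. Origin centre of underside.
- bin: SQUARE steel tray, 140 x 140 mm, 45 mm tall, standing loose under the other exit; no ball may end here. Origin centre of underside.
- scoop: White thin plastic scoop holding the balls, 110 g empty. Tray 103 x 60 mm, walls 28 mm; front (+x) open with a ramp lip, so balls stay in when level, roll out when tipped nose-down 40 to 45 degrees. Origin centre of underside, z up. Brittle: cracks if the two fingers' forces on it add up to over 80 N or it is bumped on mat or chute with over 45 N; gripping with 20 to 25 N is enough.
- scoop_grip (a point): Middle of the scoop's handle, 72 mm above the scoop's origin; scoop's axes. A straight bar over the tray along x, 14 mm wide (y), 16 mm tall, from x=-54 to +41 mm, carried by a post at its back end. Grip it here, closing across y; the space under and beside it is free down to the 28 mm tray walls.
- scoop_lip (a point): Middle of the scoop's front lip edge: 57 mm ahead of the scoop's origin, 11 mm up.
- mat: Black rubber mat 170 (x) x 180 (y) x 3 mm thick, fixed on the bench, empty; origin centre of underside.
- ball0_center (a point): Centre of one of four alike steel bearing balls, 16 mm diameter, 17 g, at the start in the scoop.
- ball1_center (a point): Centre of one of four alike steel bearing balls, 16 mm diameter, 17 g, at the start in the scoop.
- ball2_center (a point): Centre of one of four alike steel bearing balls, 16 mm diameter, 17 g, at the start in the scoop.
- ball3_center (a point): Centre of one of four alike steel bearing balls, 16 mm diameter, 17 g, at the start in the scoop.
- drum: Bystander, loose: Cast aluminium brake hub, stepped disc 116 mm across, 70 mm tall; origin centre of underside.
- battery: Bystander, loose: Black motorcycle battery, 105 x 66 x 98 mm tall with two terminals; origin centre of underside.
- spray: Bystander, loose: Tall black spray can, 64 mm across, 210 mm tall, upright; origin centre of underside.
- shoe: Bystander, loose: Dark steel brake shoe, an arc of radius 52 mm lying flat, 24 mm tall; origin on the table near the arc's centre.
- spanner: Bystander, loose: Steel spanner lying flat, 170 mm long, about 8 mm thick; origin at its middle, underneath.
- jar: Bystander, loose: Glass jar with lid, 60 mm across, 75 mm tall; origin centre of underside.
- carton: Bystander, loose: Small cardboard box 90 x 60 x 50 mm tall; origin centre of underside.
Mind the look-alikes: they are no part of the job. What is shaped like the scoop but orange or purple is not meant.

How it is judged (in metres and radians):
On the way, in this order (a step that is already met when the one before it is completed fails the run):
1. the flap is fully over (beyond 0.4 rad), sending parts to the exit with the round dish (((y of dish in the frame of chute above 0 m and value of joint flap above 0.4 rad) or (not (y of dish in the frame of chute above 0 m) and value of joint flap below -0.4 rad))), for 0.2 s.
2. the scoop is lifted with the balls (height (world z) of scoop above 0.08 m), for 0.2 s.
3. balls are poured into the chute (((x of ball0_center in the frame of chute between -0.17 and 0.12 m and y of ball0_center in the frame of chute between -0.08 and 0.08 m and z of ball0_center in the frame of chute between 0.06 and 0.2 m) or (x of ball1_center in the frame of chute between -0.17 and 0.12 m and y of ball1_center in the frame of chute between -0.08 and 0.08 m and z of ball1_center in the frame of chute between 0.06 and 0.2 m) or (x of ball2_center in the frame of chute between -0.17 and 0.12 m and y of ball2_center in the frame of chute between -0.08 and 0.08 m and z of ball2_center in the frame of chute between 0.06 and 0.2 m) or (x of ball3_center in the frame of chute between -0.17 and 0.12 m and y of ball3_center in the frame of chute between -0.08 and 0.08 m and z of ball3_center in the frame of chute between 0.06 and 0.2 m))), for 0.02 s.
4. all four balls lie in the round dish (horizontal distance between each of ball0_center, ball1_center, ball2_center, ball3_center and dish below 0.075 m and z of ball0_center in the frame of dish between 0.005 and 0.045 m and z of ball1_center in the frame of dish between 0.005 and 0.045 m and z of ball2_center in the frame of dish between 0.005 and 0.045 m and z of ball3_center in the frame of dish between 0.005 and 0.045 m), for 0.2 s.
At the end, for the whole second after the job is handed in: All four balls lie in the round dish, the flap is still beyond 0.4 rad to the dish's side, and the scoop stands upright (within 0.1 rad) and at rest on the mat with its centre within 50 mm of the mat's centre along each mat axis (all of step 4 and ((y of dish in the frame of chute above 0 m and value of joint flap above 0.4 rad) or (not (y of dish in the frame of chute above 0 m) and value of joint flap below -0.4 rad)) and x of scoop in the frame of mat between -0.05 and 0.05 m and y of scoop in the frame of mat between -0.05 and 0.05 m and z of scoop in the frame of mat below 0.008 m and angle between scoop's own z axis and vertical below 0.1 rad and linear speed of scoop below 0.02 m/s); the robot touches nothing.
It fails at once if the scoop is squeezed: the two fingers' forces on it add up to over 80 N (contact force between the fingers and scoop above 80 N).
It fails at once if the scoop is banged on the mat or the chute (over 45 N) (contact force between scoop and mat above 45 N or contact force between scoop and chute above 45 N).
It fails at once if the chute or flap is pushed with over 60 N (contact force between any of the fingers, the arm and chute above 60 N).
It fails at once if the scoop's lip is held over the dish (closer than 75 mm to its centre, seen from above) (horizontal distance between scoop_lip and dish below 0.075 m).
It fails at once if a bystander, the dish or the tray is moved more than 30 mm (distance of any of drum, battery, spray, shoe, spanner, jar, carton, dish, bin from where it was at the start of the episode above 0.03 m).
It also fails if it takes over 72 s, if anything falls off the work surface, if the arm or the gripper's body presses on something with over 40 N, if the wrist force passes 120 N, or if a joint passes its speed limit or range.

## Working session

There is one attempt and no reset: what is moved stays moved. The work goes in short steps, Python scripts to look and compute and a shell command to move; the robot and the scene stay as the last step left them, time stands still between calls to the robot, and variables do not carry over. Pictures are saved under pics/ and viewed, at most 10 in all, crops included, and the job is handed in when it is done.

```bash
mkdir -p pics; ls; python3 - <<'E'
from workcell import *
import cv2,numpy as np
for n in("scene","top"):
    cv2.imwrite(f"pics/{n}0.png",grab_frame(n)); c=camera_model(n); print(n,{k:np.round(v,3).tolist() if not isinstance(v,str) else v for k,v in c.items()})
print(state())
E
```

```text
pics
scene {'fx': 408.158, 'fy': 408.158, 'cx': 317.144, 'cy': 199.583, 'T': [[0.764, -0.422, 0.489, 1129.196], [0.645, 0.476, -0.597, -782.417], [0.019, 0.772, 0.636, 936.408], [0.0, 0.0, 0.0, 1.0]]}
top {'fx': 403.544, 'fy': 403.544, 'cx': 313.76, 'cy': 194.463, 'T': [[-0.016, 0.989, -0.148, 375.345], [-1.0, -0.017, -0.009, -29.3], [-0.012, 0.147, 0.989, 1205.161], [0.0, 0.0, 0.0, 1.0]]}
{'time_s': 0.1, 'qpos': array([-6.45718447e+01,  1.83507162e+01,  8.96991537e+01,  1.52360440e-04,
        7.20418245e+01, -1.14591059e+00]), 'qvel': array([-0.03760438, -0.0438013 , -0.1504888 ,  0.03288341,  0.09199596,
        0.01977339]), 'effort': array([-1.10985009e-03, -4.13334239e+01, -2.32509202e+01,  7.26625789e-02,
        4.22162481e-02, -4.29508759e-05]), 'ee_pos': array([ 257.04388372, -513.86249358,  213.17866109]), 'ee_rot': array([-1.79908327e+02, -1.97858944e-03,  2.65740172e+01]), 'force': array([-0.04778045, -0.46412792,  0.00975157]), 'torque': array([ 0.01218572, -0.05059661, -0.01788866]), 'gripper_force': 0.0, 'gripper_width': 91.57635183736268}
```

View pics/top0.png

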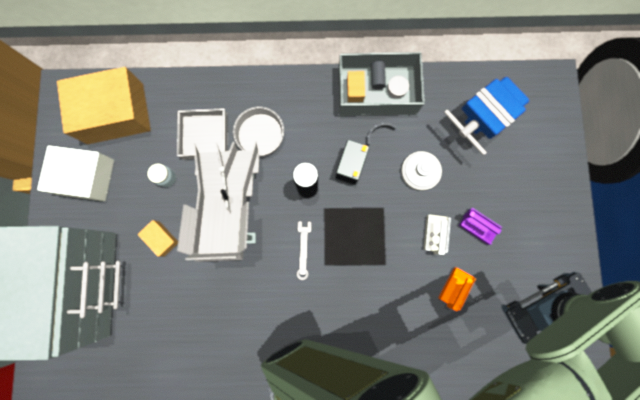

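View pics/scene0.png

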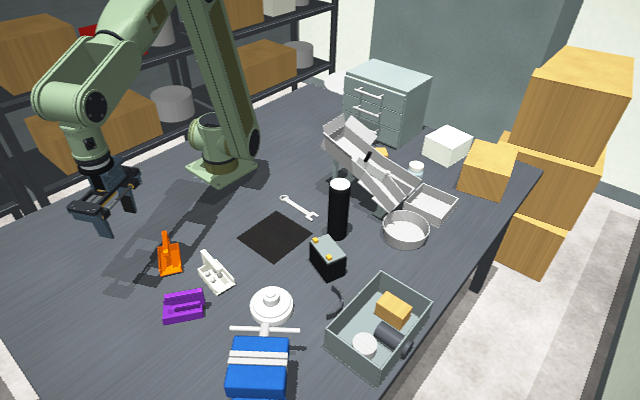

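The top view shows three scoop shapes: white at (437,234), orange at (458,289) and purple at (481,226). The white one with balls in it fits the description. The round dish is at (259,131), on the chute's right (-y), and the square tray is at (202,132). I'll confirm in one enlarged crop.

```bash
cat > h.py <<'E'
from workcell import *
import cv2,numpy as np
np.set_printoptions(precision=1,suppress=True)
from scipy.spatial.transform import Rotation as R
def ray(c,u,v):
    d=np.array([(u-c['cx'])/c['fx'],-(v-c['cy'])/c['fy'],-1]); T=np.array(c['T']); return T[:3,3],T[:3,:3]@d
def onz(c,u,v,z):
    o,d=ray(c,u,v); return o+d*(z-o[2])/d[2]
def proj(c,p):
    T=np.array(c['T']); q=T[:3,:3].T@(np.array(p)-T[:3,3]); return c['cx']+c['fx']*q[0]/-q[2], c['cy']-c['fy']*q[1]/-q[2]
def tri(c1,p1,c2,p2):
    o1,d1=ray(c1,*p1);o2,d2=ray(c2,*p2); A=np.array([d1,-d2]).T; s=np.linalg.lstsq(A,o2-o1,rcond=None)[0]
    a,b=o1+d1*s[0],o2+d2*s[1]; return (a+b)/2,np.linalg.norm(a-b)
E
python3 - <<'E'
from h import *
t=cv2.imread("pics/top0.png");s=cv2.imread("pics/scene0.png")
f=lambda im,x,y,w,h,k:cv2.resize(im[y:y+h,x:x+w],None,fx=k,fy=k,interpolation=cv2.INTER_CUBIC)
a=f(t,170,100,120,170,3.5);b=f(t,415,205,50,60,5);b2=f(s,190,240,50,60,5)
c=np.zeros((595,800,3),np.uint8);c[:,:420]=a[:595];c[:300,430:680]=b;c[300:595,430:680]=b2[:295]
cv2.imwrite("pics/crop1.png",c)
E
```

```text
(no output)
```

View pics/crop1.png

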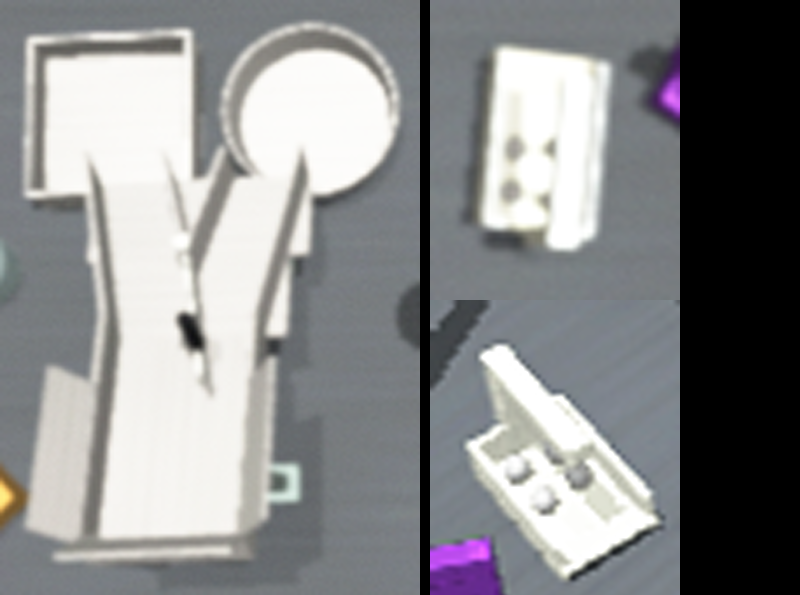

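The white scoop holds four balls with its open lip up in the image (+x); the post at the handle's back end is at the bottom. The flap is near the middle, with the post top near top px (223,192). The dish is on the right, so the flap must go negative, meaning the post is pushed to +y.

```bash
python3 - <<'E'
from h import *
t=cv2.imread("pics/top0.png");s=cv2.imread("pics/scene0.png");ct,cs=camera_model("top"),camera_model("scene")
P=lambda x,y:(170+x/3.5-.4,100+y/3.5-.4)
a=[onz(ct,*P(x,538),175) for x in(100,238)]; b=[onz(ct,*P(x,179),62) for x in(100,302)]
print("back",a,"exit",b); m0=(a[0]+a[1])/2;m1=(b[0]+b[1])/2; d=(m1-m0)[:2];print(m0,m1,"yaw",np.degrees(np.arctan2(d[1],d[0])),"len",np.linalg.norm(d),"org",m0[:2]+d*168/310, "hopper",m0[:2]+d*74/310)
def blob(im,x,y,w,h,th):
    m=(im[y:y+h,x:x+w].max(2)<th).astype(np.uint8);n,l,st,c=cv2.connectedComponentsWithStats(m)
    return [(st[i]+[x,y,0,0,0],c[i]+[x,y]) for i in range(1,n) if st[i,4]>8]
print("top",blob(t,215,182,22,24,60));print("scene",blob(s,355,145,25,25,60))
print("mat",cv2.moments(0) if 0 else [onz(ct,*p,3) for p in [(325,208),(385,208),(386,265),(324,265)]])
hsv=cv2.cvtColor(t,cv2.COLOR_BGR2HSV);m=((hsv[...,1]<60)&(hsv[...,2]>170)).astype(np.uint8)[205:265,415:465]
c=max(cv2.findContours(m,0,1)[0],key=cv2.contourArea);r=cv2.minAreaRect(c);print("scoop",r,[onz(ct,*(p+[415,205]),20) for p in cv2.boxPoints(r)])
hb=tri(ct,(415+565/5-86-.4,205+238/5-.4),cs,(190+(492-430)/5-.4,240+(352-300)/5-.4));print("handle back",hb)
print("dish",onz(ct,259,131,45),"spray",onz(ct,305,172,210))
E
```

```text
back [array([383.4, 275.8, 175. ]), array([381.8, 175.6, 175. ])] exit [array([681. , 317.1,  62. ]), array([677.8, 148.2,  62. ])]
[382.6 225.7 175. ] [679.4 232.7  62. ] yaw 1.3448182534533064 len 296.84876079309765 org [543.5 229.5] hopper [453.5 227.4]
top [(array([222, 190,   6,   9,  28]), array([224.3, 194.6]))]
scene [(array([364, 152,   7,  10,  34]), array([367.2, 156.5]))]
mat [array([513.1, -51. ,   3. ]), array([ 510.1, -230.4,    3. ]), array([ 342.1, -226.3,    3. ]), array([344.9, -44.7,   3. ])]
scoop ((22.741573333740234, 29.213485717773438), (23.4178466796875, 39.156158447265625), 5.440331935882568) [array([ 376.3, -335.5,   20. ]), array([ 489.4, -352.7,   20. ]), array([ 481.7, -420.5,   20. ]), array([ 368.9, -402.4,   20. ])]
handle back (array([ 375.3, -368.4,   83. ]), np.float64(3.950426572843172))
dish [742.6 141.9  45. ] spray [581.3   1.2 210. ]
```

```bash
python3 - <<'E'
from h import *
t=cv2.imread("pics/top0.png");s=cv2.imread("pics/scene0.png");ct,cs=camera_model("top"),camera_model("scene")
m,e=tri(ct,(224.3,194.6),cs,(367.2,156.5));print("post mid",m,e,"top",m+21*np.array([.342,.008,.94]))
# height check: floor at post => chute x of base
E
```

```text
post mid [530.5 209.  183.9] 2.3014679789610364 top [537.7 209.2 203.6]
```

The rows are not in the units I measure in: shifts go in units of 50 mm and turns go in units of 5 degrees. I convert before sending: -40 mm is -0.8, -25 mm is -0.5, 8.5 degrees is 1.7.

```bash
echo '[[[0,0,-0.5],[0,0,1.7]],[[0,0,-0.5],[0,0,1.7]],[[0,0,-0.5],[0,0,1.7]],[[0,0,0],[0,0,0.2]],[[0.6,0,0],[0,0,0]],[[0.6,-0.4,0],[0,0,0]],[[0.6,-0.8,0],[0,0,0]],[[0.4,-0.8,0],[0,0,0]]]' | python3 -m pendant 0 20
echo '[[[0.4,-0.9,0],[0,0,0]],[[0.4,-0.9,0],[0,0,0]],[[0.4,-0.9,0],[0,0,0]],[[0.4,-0.9,0],[0,0,0]],[[0.4,-0.9,0],[0,0,0]],[[0.4,-0.9,0],[0,0,0]],[[0.4,-0.9,0],[0,0,0]],[[0.4,-0.9,0],[0,0,0]]]' | python3 -m pendant
```

```text
time_s: 0.9
ee_pos: [368.2, -412.7, 286.8]
ee_rot: [-179.9, 0.1, 0.2]
force: [0.3, -0.9, 0.7]
gripper_width: 30.1
gripper_force: 0.0
time_s: 1.7
ee_pos: [526.5, -51.9, 287.6]
ee_rot: [180.0, 0.1, 0.2]
force: [0.0, -1.2, 0.6]
gripper_width: 0.7
gripper_force: 0.0
```

```bash
echo '[[[0.08,-0.8,0],[0,0,0]],[[0.08,-0.8,0],[0,0,0]],[[0.08,-0.9,0],[0,0,0]],[[0.08,-0.9,0],[0,0,0]],[[0,-0.9,0],[0,0,0]],[[0,0,0],[0,0,0]]]' | python3 -m pendant
python3 - <<'E'
from h import *
c=camera_model("wrist");print({k:np.round(v,2).tolist() for k,v in c.items()});print(state()['ee_pos'])
cv2.imwrite("pics/w1.png",grab_frame("wrist"))
E
```

```text
time_s: 2.3
ee_pos: [541.5, 165.9, 286.9]
ee_rot: [-179.9, 0.2, 0.5]
force: [-0.0, -1.0, -0.3]
gripper_width: 0.3
gripper_force: 0.0
{'fx': 311.14, 'fy': 311.14, 'cx': 318.49, 'cy': 196.29, 'T': [[0.01, 0.96, 0.29, 623.93], [-1.0, 0.01, 0.0, 166.03], [-0.0, -0.29, 0.96, 456.28], [0.0, 0.0, 0.0, 1.0]]}
[541.5 165.9 286.9]
```

View pics/w1.png

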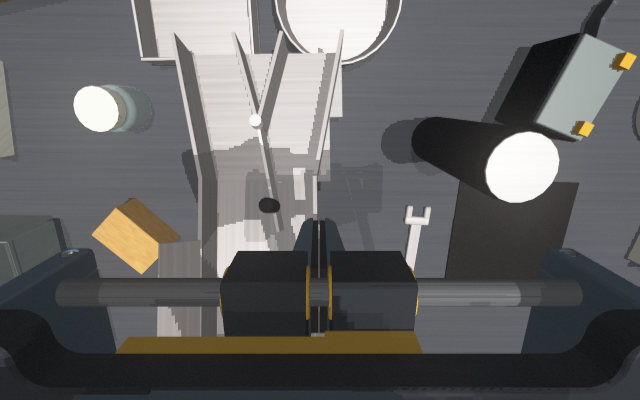

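The wrist view shows the post top at about (267,204), the hinge top at (255,120) and the exit end edge near row 50 to 55.

```bash
python3 - <<'E'
from h import *
cw,ct=camera_model("wrist"),camera_model("top")
print("post z204",onz(cw,267,204,204),"tri",tri(cw,(267,204),ct,(223.2,192.3)))
for hz in(170,175):print("hinge",onz(cw,255,120,hz))
E
```

```text
post z204 [539.8 206.9 204. ] tri (array([536.1, 209.7, 193.2]), np.float64(1.792575656082726))
hinge [607.7 220.2 170. ]
hinge [608.  219.2 175. ]
```

To row units: 20 mm is 0.4, 12 mm is 0.24.

```bash
echo '[[[0.04,-0.12,0.4],[0,0,0]],[[0,0,0.6],[0,0,0]],[[0,0,0.6],[0,0,0]],[[0,0,0.24],[0,0,0]],[[0,0,0.2],[0,0,0]],[[0,0,0],[0,0,0]]]' | python3 -m pendant
echo '[[[0,-0.16,0],[0,0,0]],[[0,-0.16,0],[0,0,0]],[[0,-0.16,0],[0,0,0]],[[0,-0.16,0],[0,0,0]],[[0,-0.16,0],[0,0,0]],[[0,-0.16,0],[0,0,0]],[[0,-0.16,0],[0,0,0]],[[0,0,0],[0,0,0]]]' | python3 -m pendant
```

```text
time_s: 2.95
ee_pos: [544.1, 166.3, 186.1]
ee_rot: [180.0, 0.1, 0.0]
force: [-0.4, -0.7, 0.6]
gripper_width: 0.5
gripper_force: 0.0
time_s: 3.75
ee_pos: [544.4, 224.4, 186.8]
ee_rot: [-180.0, -0.0, 0.1]
force: [-0.0, 0.3, -0.1]
gripper_width: 0.9
gripper_force: 0.0
```

To row units: -6 mm is -0.12, -4 mm is -0.08.

```bash
echo '[[[0,-0.12,0],[0,0,0]],[[0,-0.12,0],[0,0,0]],[[0,-0.08,0],[0,0,0]],[[0,0,0],[0,0,0]]]' | python3 -m pendant
python3 -c "
from h import *
cv2.imwrite('pics/w2.png',grab_frame('wrist'))"
```

```text
time_s: 4.15
ee_pos: [544.3, 239.7, 186.9]
ee_rot: [-180.0, -0.0, 0.1]
force: [1.1, 0.6, -0.3]
gripper_width: 0.7
gripper_force: 0.0
```

View pics/w2.png

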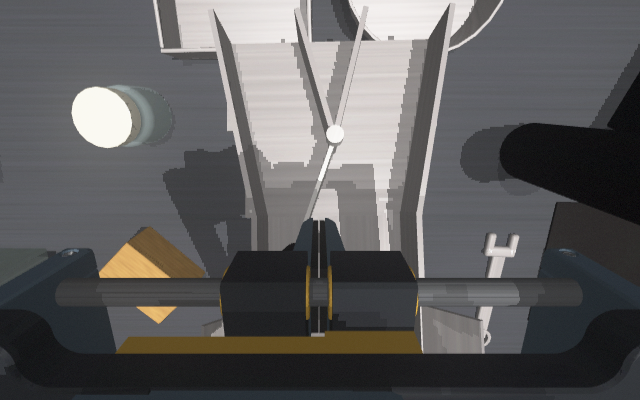

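The flap is swinging over: post at (290,247), hinge at (335,133). I'll keep pushing in small steps while watching the force.

To row units: -3 mm is -0.06, -4 mm is -0.08.

```bash
echo '[[[0,-0.08,0],[0,0,0]],[[0,-0.06,0],[0,0,0]],[[0,0,0],[0,0,0]]]' | python3 -m pendant
echo '[[[0,-0.04,0],[0,0,0]],[[0,-0.04,0],[0,0,0]],[[0,0,0],[0,0,0]]]' | python3 -m pendant|grep -E 'pos|force'
```

```text
time_s: 4.5
ee_pos: [544.3, 246.5, 186.9]
ee_rot: [-180.0, -0.0, 0.1]
force: [-0.7, -0.2, -0.3]
gripper_width: 0.6
gripper_force: 0.1
ee_pos: [544.3, 250.4, 186.9]
force: [0.1, -1.6, 0.4]
gripper_force: 0.2
```

To row units: -2 mm is -0.04.

```bash
echo '[[[0,-0.04,0],[0,0,0]],[[0,0,0],[0,0,0]]]' | python3 -m pendant|grep -E 'pos|force'
echo '[[[0,-0.03,0],[0,0,0]],[[0,0,0],[0,0,0]]]' | python3 -m pendant|grep -E 'pos|force'
```

```text
ee_pos: [544.3, 251.8, 186.9]
force: [-0.2, -2.9, -0.5]
gripper_force: 1.1
ee_pos: [544.3, 252.1, 186.9]
force: [1.2, -6.0, 0.1]
gripper_force: 2.9
```

The stop is reached (6 N). Backing off, rising, and looking down at the hopper.

To row units: -30 mm is -0.6, 10 mm is 0.2.

```bash
echo '[[[0,0.2,0],[0,0,0]],[[0,0,-0.8],[0,0,0]],[[0,0,-0.9],[0,0,0]],[[-0.6,0,-0.9],[0,0,0]],[[-0.8,0,-0.6],[0,0,0]],[[-0.8,0,0],[0,0,0]],[[0,0,0],[0,0,0]]]' | python3 -m pendant
python3 - <<'E'
from h import *
c=camera_model("wrist");print(c['T'])
np.save("cw3.npy",c['T']);cv2.imwrite("pics/w3.png",grab_frame("wrist"))
E
```

```text
time_s: 5.9
ee_pos: [432.6, 243.6, 345.7]
ee_rot: [-179.8, -0.0, 0.2]
force: [0.6, -0.0, 0.5]
gripper_width: 0.4
gripper_force: 0.0
[[  0.    1.    0.3 514.4]
 [ -1.    0.   -0.  243. ]
 [ -0.   -0.3   1.  515.4]
 [  0.    0.    0.    1. ]]
```

View pics/w3.png

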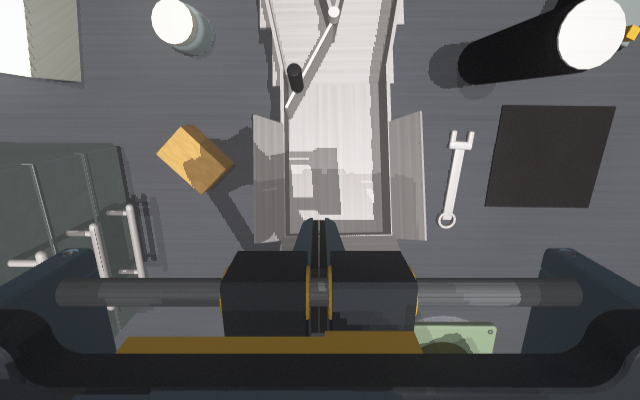

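The flap lies at the left wall (post at (294,75), hinge at (334,12)). Hopper flare corners are at (253,114) and (424,112), and the floor's back edge is at row 221.

```bash
python3 - <<'E'
from h import *
c=camera_model("wrist");c['T']=np.load("cw3.npy")
for n,p,z in [("flareDL",(253,114),205),("flareDR",(424,112),205),("backL",(254,240),250),("backR",(426,240),250),("floorL",(287,220),175),("floorR",(374,220),175),("post",(294,70),204),("hinge",(334,12),175)]:print(n,onz(c,*p,z))
g=grab_frame("top");cv2.imwrite("pics/top1.png",g)
E
```

```text
flareDL [503.7 307.2 205. ]
flareDR [506.2 142.4 205. ]
backL [391.8 303.4 250. ]
backR [392.6 143.6 250. ]
floorL [382.9 280.5 175. ]
floorR [383.3 178.8 175. ]
post [543.5 266.9 204. ]
hinge [598.7 229.3 175. ]
```

```bash
echo '[[[0,0.9,0],[0,0,0]],[[0,0.9,0],[0,0,0]],[[0,0.9,0],[0,0,0]],[[0,0.9,0],[0,0,0]],[[0,0.9,0],[0,0,0]],[[0,0.9,0],[0,0,0]],[[0,0.9,0],[0,0,0]],[[0,0.9,0],[0,0,0]]]' | python3 -m pendant 60 20 | grep pos
echo '[[[-0.1,0.9,0.1],[0,0,0]],[[-0.1,0.9,0.16],[0,0,0]],[[-0.1,0.9,0.16],[0,0,0]],[[-0.1,0.9,0.16],[0,0,0]],[[-0.1,0.9,0.16],[0,0,0]],[[-0.1,0.7,0.16],[0,0,0]],[[0,0,0],[0,0,0]],[[0,0,0],[0,0,0]]]' | python3 -m pendant
python3 - <<'E'
from h import *
c=camera_model("wrist");np.save("cw4.npy",c['T']);g=grab_frame("wrist");cv2.imwrite("pics/w4.png",g)
E
```

```text
ee_pos: [437.6, -119.1, 342.8]
time_s: 7.6
ee_pos: [407.3, -377.7, 297.0]
ee_rot: [-179.9, 0.1, -0.1]
force: [-0.2, 0.1, 0.2]
gripper_width: 60.0
gripper_force: 0.0
```

View pics/w4.png

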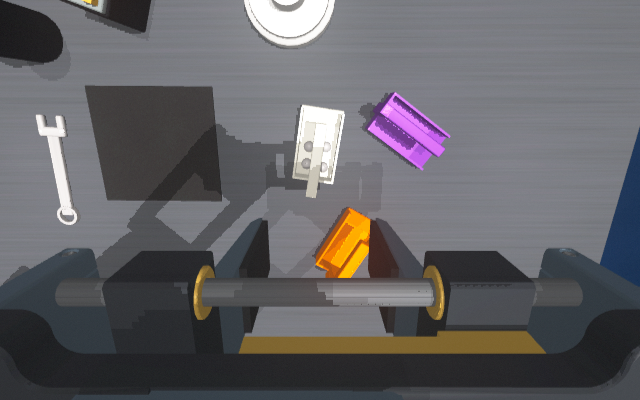

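The wrist view shows the white scoop with its lip corners at (302,105) and (344,112). The handle runs from (312,196) at the back to (318,122) at the front. Purple at (408,132) and orange at (345,245) are look-alikes.

```bash
python3 - <<'E'
from h import *
c=camera_model("wrist");c['T']=np.load("cw4.npy")
b,f=onz(c,311.5,196.5,80),onz(c,318.5,122,80);d=f-b
yaw=np.degrees(np.arctan2(d[1],d[0]));print(b,f,np.linalg.norm(d),yaw);u=d/np.linalg.norm(d);print("grip from handle",f-u*41,b+u*54)
l=[onz(c,*p,11) for p in[(302,105),(344,112)]];k=[onz(c,*p,28) for p in[(292,180),(333,185)]];print(l,k,"lipmid",(l[0]+l[1])/2,(l[0]+l[1])/2-57*u)
print("lip-based yaw",np.degrees(np.arctan2(*(l[0]-l[1])[:2][::1]*1.)))
print("mat",[onz(c,*p,3) for p in[(86,86),(213,87),(221,201),(107,199)]])
E
```

```text
[ 372.  -368.3   80. ] [ 466.2 -377.5   80. ] 94.67797076580516 -5.5697858111176854
grip from handle [ 425.4 -373.5   80. ] [ 425.8 -373.5   80. ]
[array([ 485.4, -354.2,   11. ]), array([ 475.8, -413.4,   11. ])] [array([ 381.2, -338.8,   28. ]), array([ 373.7, -398.4,   28. ])] lipmid [ 480.6 -383.8   11. ] [ 423.9 -378.2   11. ]
lip-based yaw 9.168268422204465
mat [array([511.3, -50. ,   3. ]), array([ 509.8, -228.8,    3. ]), array([ 341.3, -224.6,    3. ]), array([344.6, -46.5,   3. ])]
```

To row units: 40 mm is 0.8, 18 mm is 0.36, 7.5 degrees is 1.5.

```bash
echo '[[[0.36,-0.06,0],[0,0,0]],[[0,0,0],[0,0,1.5]],[[0,0,0.8],[0,0,0]],[[0,0,0.9],[0,0,0]],[[0,0,0.9],[0,0,0]],[[0,0,0.8],[0,0,0]],[[0,0,0.7],[0,0,0]],[[0,0,0],[0,0,0]]]' | python3 -m pendant 60 20
echo '[[[0,0,0.4],[0,0,0]],[[0,0,0.24],[0,0,0]],[[0,0,0.12],[0,0,0]],[[0,0,0],[0,0,0]],[[0,0,0],[0,0,0]]]' | python3 -m pendant 
python3 - <<'E'
from h import *
t=grab_frame("top");s=grab_frame("scene");w=grab_frame("wrist")
k=lambda im,x,y,ww,h:cv2.resize(im[y:y+h,x:x+ww],(400,300),interpolation=cv2.INTER_CUBIC)
o=np.zeros((600,800,3),np.uint8);o[:300,:400]=k(s,170,200,100,75);o[:300,400:]=k(w,160,120,320,240);o[300:,:400]=k(t,395,190,100,75)
cv2.imwrite("pics/c5.png",o)
E
```

```text
time_s: 8.45
ee_pos: [424.3, -370.0, 89.5]
ee_rot: [-179.7, 0.4, -7.3]
force: [-0.9, 0.4, 0.3]
gripper_width: 60.0
gripper_force: 0.0
time_s: 8.95
ee_pos: [426.0, -373.9, 56.6]
ee_rot: [179.9, -0.1, -7.4]
force: [1.2, 0.3, 0.1]
gripper_width: 60.1
gripper_force: 0.0
```

View pics/c5.png

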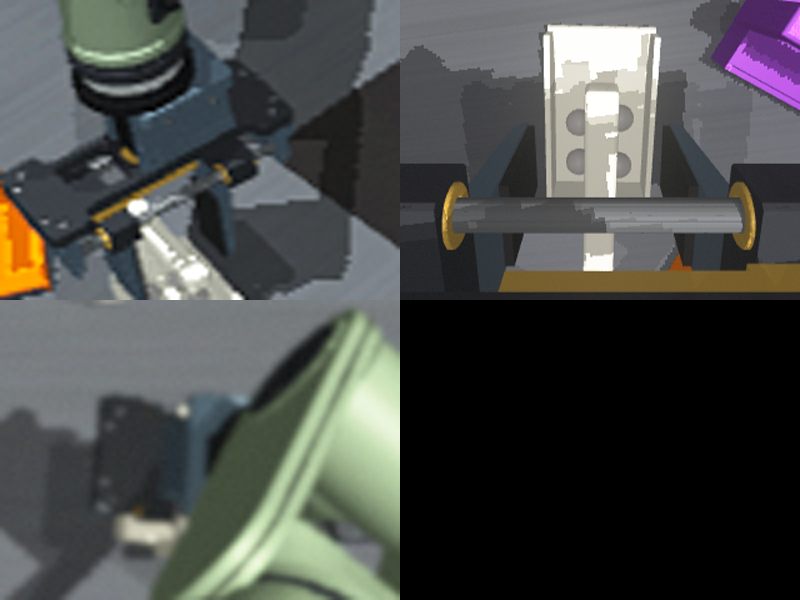

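The fingers straddle the handle, centred and parallel. The four balls sit beside it and the lip points ahead. Closing gently.

```bash
echo '[[[0,0,0.06],[0,0,0]],[[0,0,0],[0,0,0]]]' | python3 -m pendant 30 5|tail -2;echo '[[[0,0,0],[0,0,0]],[[0,0,0],[0,0,0]],[[0,0,0],[0,0,0]],[[0,0,0],[0,0,0]],[[0,0,0],[0,0,0]],[[0,0,0],[0,0,0]]]' | python3 -m pendant 5 5|tail -2
echo '[[[0,0,0],[0,0,0]],[[0,0,0],[0,0,0]],[[0,0,0],[0,0,0]]]' | python3 -m pendant 5 22;
```

```text
gripper_width: 47.0
gripper_force: 0.0
gripper_width: 14.1
gripper_force: 5.0
time_s: 10.2
ee_pos: [425.3, -373.6, 52.5]
ee_rot: [180.0, -0.0, -7.4]
force: [1.0, 0.8, -1.1]
gripper_width: 13.8
gripper_force: 22.0
```

To row units: -30 mm is -0.6, -8 mm is -0.16.

```bash
echo '[[[0,0,-0.08],[0,0,0]],[[0,0,-0.16],[0,0,0]],[[0,0,-0.32],[0,0,0]],[[0,0,-0.48],[0,0,0]],[[0,0,-0.6],[0,0,0]],[[0,0,-0.6],[0,0,0]],[[0,0,-0.6],[0,0,0]],[[0,0,-0.6],[0,0,0]]]' | python3 -m pendant
echo '[[[0,0,-0.6],[0,0,0]],[[0,0,-0.6],[0,0,0]],[[0,0,-0.6],[0,0,0]],[[0,0,-0.48],[0,0,-0.4]],[[0,0,-0.3],[0,0,-0.6]],[[0,0,-0.12],[0,0,-0.6]],[[0,0,0],[0,0,-0.2]],[[0,0,0],[0,0,0]]]' | python3 -m pendant
```

```text
time_s: 11.0
ee_pos: [425.0, -373.3, 226.5]
ee_rot: [180.0, -0.0, -7.4]
force: [0.4, -0.8, -1.0]
gripper_width: 13.9
gripper_force: 22.0
time_s: 11.8
ee_pos: [425.0, -373.3, 359.5]
ee_rot: [-180.0, 0.0, 1.5]
force: [0.5, -0.4, -2.3]
gripper_width: 13.7
gripper_force: 22.0
```

```bash
python3 - <<'E'
from h import *
w=grab_frame("wrist");cv2.imwrite("pics/w6.png",cv2.resize(w[90:300,160:480],None,fx=2,fy=2))
E
```

```text
(no output)
```

View pics/w6.png

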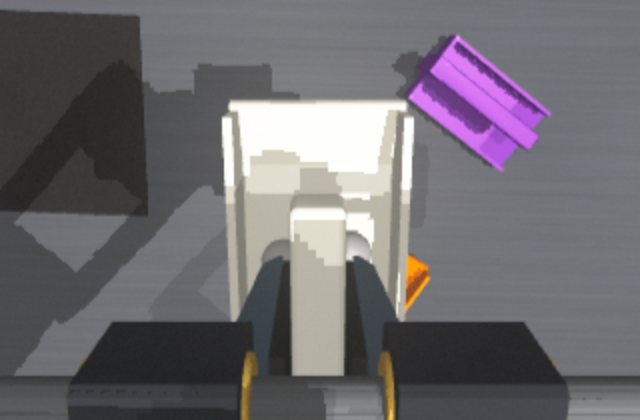

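```bash
echo '[[[0,-0.12,0],[0,0,0]],[[0,-0.24,0],[0,0,0]],[[0,-0.4,0],[0,0,0]],[[0.02,-0.56,0],[0,0,0]],[[0.02,-0.7,0],[0,0,0]],[[0.02,-0.7,0],[0,0,0]],[[0.02,-0.7,0],[0,0,0]],[[0.02,-0.7,0],[0,0,0]]]' | python3 -m pendant|grep pos
echo '[[[0.02,-0.7,0],[0,0,0]],[[0.02,-0.7,0],[0,0,0]],[[0.02,-0.7,0],[0,0,0]],[[0.02,-0.7,0],[0,0,0]],[[0.02,-0.7,0],[0,0,0]],[[0.02,-0.7,0],[0,0,0]],[[0.02,-0.7,0],[0,0,0]],[[0.02,-0.7,0],[0,0,0]]]' | python3 -m pendant|grep pos
echo '[[[0.02,-0.7,0],[0,0,0]],[[0.02,-0.6,0],[0,0,0]],[[0.02,-0.44,0],[0,0,0]],[[0.02,-0.3,0],[0,0,0]],[[0,-0.18,0],[0,0,0]],[[0,-0.08,0],[0,0,0]],[[0,0,0],[0,0,0]],[[0,0,0],[0,0,0]]]' | python3 -m pendant
python3 -c "
from h import *
print(state()['qpos'])"
```

```text
ee_pos: [423.7, -164.6, 359.7]
ee_pos: [423.2, 114.8, 359.8]
time_s: 14.25
ee_pos: [425.8, 227.0, 359.6]
ee_rot: [180.0, -0.0, 1.5]
force: [0.1, -0.6, -1.6]
gripper_width: 13.7
gripper_force: 22.0
[ 26.7   6.4  84.7  -0.   88.9 115.2]
```

```bash
echo '[[[0,0,0.2],[0,0,0]],[[0,0,0.3],[0,0,0]],[[0,0,0.16],[0,0,0]],[[0,0,0],[0,-0.4,0]],[[0,0,0],[0,-0.8,0]],[[0,0,0],[0,-0.8,0]],[[0,0,0],[0,-0.8,0]],[[0,0,0],[0,0,0]]]' | python3 -m pendant
python3 -c "
from h import *
print(state()['qpos'])"
```

```text
time_s: 15.05
ee_pos: [427.3, 227.3, 324.8]
ee_rot: [179.9, 14.1, 1.4]
force: [0.2, 0.1, -2.0]
gripper_width: 14.0
gripper_force: 22.0
[ 23.1  14.2  81.1   5.1  97.8 111.8]
```

To row units: 3 mm is 0.06, 8 mm is 0.16, -3 degrees is -0.6.

```bash
echo '[[[0.04,0,0.16],[0,-0.6,0]],[[0.04,0,0.16],[0,-0.8,0]],[[0.06,0,0.14],[0,-0.8,0]],[[0,0,0],[0,-0.8,0]],[[0,0,0],[0,-0.8,0]],[[0,0,0],[0,-0.8,0]],[[0,0,0],[0,0,0]]]' | python3 -m pendant
python3 -c "
from h import *
print(state()['qpos'])"
```

```text
time_s: 15.75
ee_pos: [426.4, 227.5, 300.2]
ee_rot: [179.9, 37.2, 1.5]
force: [0.3, -0.4, -0.9]
gripper_width: 13.8
gripper_force: 22.0
[ 19.4  26.7  73.9  11.7 114.8 109.4]
```

To row units: -3 degrees is -0.6.

```bash
echo '[[[0,0,0],[0,-0.6,0]],[[0,0,0],[0,-0.6,0]],[[0,0,0],[0,-0.4,0]],[[0,0,0],[0,0,0]],[[0,0,0],[0,0,0]],[[0,0,0],[0,0,0]],[[0,0,0],[0,0,0]],[[0,0,0],[0,0,0]]]' | python3 -m pendant
python3 - <<'E'
from h import *
s=grab_frame("scene");t=grab_frame("top");w=grab_frame("wrist")
k=lambda im,x,y,ww,h:cv2.resize(im[y:y+h,x:x+ww],(400,300),interpolation=cv2.INTER_CUBIC)
o=np.zeros((600,800,3),np.uint8);o[:300,:400]=k(s,300,80,200,150);o[:300,400:]=k(w,160,60,320,240);o[300:,:400]=k(t,160,90,160,120);o[300:,400:]=k(s,360,190,100,75)
cv2.imwrite("pics/c7.png",o)
E
```

```text
time_s: 16.55
ee_pos: [425.5, 227.7, 302.8]
ee_rot: [-180.0, 44.9, 1.6]
force: [0.1, 0.5, -1.0]
gripper_width: 14.0
gripper_force: 22.0
```

View pics/c7.png

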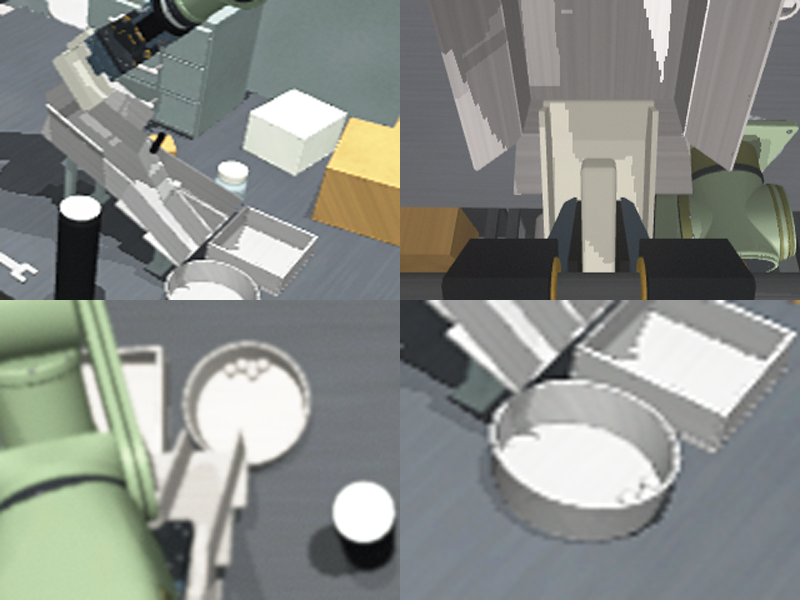

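All four balls are in the round dish (top-view cluster at about crop (247,370)), the tray is empty, and the scoop looks empty. I'll tip it slightly more to be sure, then raise and level it.

```bash
echo '[[[0,0,0],[0,-0.6,0]],[[0,0,0],[0,0,0]],[[0,0,0],[0,0,0]],[[0,0,0],[0,0.6,0]],[[-0.14,0,-0.14],[0,0,0]],[[-0.28,0,-0.28],[0,0,0]],[[-0.28,0,-0.28],[0,0,0]],[[-0.14,0,-0.14],[0,0,0]]]' | python3 -m pendant
echo '[[[0,0,0],[0,1,0]],[[0,0,0],[0,1.6,0]],[[0,0,0],[0,1.6,0]],[[0,0,0],[0,1.6,0]],[[0,0,0],[0,1.6,0]],[[0,0,0],[0,1,0]],[[0,0,0],[0,0.6,0]],[[0,0,0],[0,0,0]]]' | python3 -m pendant
python3 - <<'E'
from h import *
t=grab_frame("top");o=cv2.imread("pics/top0.png");cv2.imwrite("pics/top2.png",t)
g=cv2.cvtColor(t,6).astype(float);d=g-cv2.medianBlur(cv2.cvtColor(t,6),15)
print(g[112:125,246:272].astype(int))
print(cv2.cvtColor(o,6)[112:125,246:272])
E
```

```text
time_s: 17.5
ee_pos: [425.7, 227.7, 364.1]
ee_rot: [-179.9, 44.8, 1.7]
force: [-0.1, -0.4, -1.6]
gripper_width: 13.7
gripper_force: 22.0
time_s: 18.3
ee_pos: [423.6, 227.5, 363.1]
ee_rot: [-180.0, -0.0, 1.6]
force: [1.2, -0.1, -1.3]
gripper_width: 13.9
gripper_force: 22.0
[[169 147 136 133 129 129 130 130 128 130 133 129 125 122 123 120 120 121
  127 124 121 115 111 114 125 147]
 [140 135 132 132 131 131 130 128 144 169 183 176 156 148 146 142 141 161
  177 177 160 135 115 110 111 119]
 [133 133 133 132 133 143 141 143 171 220 239 234 211 196 203 201 192 211
  235 236 215 168 131 118 112 109]
 [134 133 133 141 166 189 194 186 198 234 247 245 234 231 240 240 230 232
  245 246 234 199 173 155 133 118]
 [134 135 142 165 214 239 240 228 215 229 239 238 231 235 244 244 230 227
  236 239 229 214 222 221 197 162]
 [138 148 164 192 231 246 247 235 212 204 213 211 213 234 244 242 225 202
  203 209 207 222 243 249 245 229]
 [160 190 213 219 227 236 235 226 207 190 183 181 198 233 247 246 229 192
  181 195 217 238 250 252 252 251]
 [209 236 243 237 221 207 200 202 218 226 217 210 211 231 242 24
[... 1308 characters left out ...]
51 252 251
  252 252 252 252 252 252 252 250]
 [209 236 247 251 251 251 251 251 251 251 251 251 251 252 252 252 252 252
  252 252 252 252 252 252 252 253]
 [241 249 251 252 252 252 252 252 252 251 252 252 252 252 252 252 252 252
  252 252 252 252 252 252 252 253]
 [249 251 251 251 251 251 251 251 252 251 252 252 252 251 252 252 251 252
  252 252 252 252 252 252 252 252]
 [251 251 251 251 251 251 251 251 252 251 252 251 252 252 252 252 252 251
  252 252 252 252 252 252 252 252]
 [251 251 251 251 251 251 251 252 252 251 252 252 252 252 252 252 252 252
  252 252 251 252 252 252 252 252]
 [251 251 251 251 251 251 251 251 251 251 251 251 251 251 251 251 251 251
  251 251 251 251 251 251 251 251]]
```

Four separate balls are confirmed in the dish by the pixel values. Now to the mat.

The rows are not in the units I measure in: shifts go in units of 50 mm and turns go in units of 5 degrees. I convert before sending: 45 mm is 0.9, 35 mm is 0.7.

```bash
echo '[[[0,0.2,0],[0,0,0]],[[0,0.4,0],[0,0,0]],[[0,0.7,0],[0,0,0]],[[-0.02,0.9,0],[0,0,0]],[[-0.02,0.9,0],[0,0,0]],[[-0.02,0.9,0],[0,0,0]],[[-0.02,0.9,0],[0,0,0]],[[-0.02,0.9,0],[0,0,0]]]' | python3 -m pendant|grep pos
echo '[[[-0.02,0.7,0],[0,0,0]],[[-0.02,0.44,0],[0,0,0]],[[0,0.24,0],[0,0,0]],[[0,0.12,0],[0,0,0]],[[0,0,0],[0,0,0]],[[0,0,0.2],[0,0,0]],[[0,0,0.5],[0,0,0]],[[0,0,0.8],[0,0,0]]]' | python3 -m pendant|grep pos
echo '[[[0,0,0.9],[0,0,0]],[[0,0,0.9],[0,0,0]],[[0,0,0.8],[0,0,0]],[[0,0,0.7],[0,0,0]],[[0,0,0.5],[0,0,0]],[[0,0,0.3],[0,0,0]],[[0,0,0.1],[0,0,0]],[[0,0,0],[0,0,0]]]' | python3 -m pendant
```

```text
ee_pos: [428.5, -65.0, 361.4]
ee_pos: [430.0, -136.6, 287.4]
time_s: 20.75
ee_pos: [428.4, -136.5, 76.4]
ee_rot: [-180.0, 0.1, 1.6]
force: [0.6, 0.2, -0.6]
gripper_width: 13.8
gripper_force: 22.0
```

To row units: 6 mm is 0.12, 5 mm is 0.1.

```bash
echo '[[[0,0,0.12],[0,0,0]],[[0,0,0.1],[0,0,0]],[[0,0,0.08],[0,0,0]],[[0,0,0.04],[0,0,0]],[[0,0,0],[0,0,0]],[[0,0,0],[0,0,0]]]' | python3 -m pendant | grep -E "pos|force"
echo '[[[0,0,0.02],[0,0,0]],[[0,0,0.01],[0,0,0]],[[0,0,0],[0,0,0]]]' | python3 -m pendant | grep -E "pos|force"
```

```text
ee_pos: [428.8, -137.5, 60.0]
force: [1.4, 0.4, -0.5]
gripper_force: 22.0
ee_pos: [428.7, -137.4, 58.4]
force: [0.1, -0.6, -1.2]
gripper_force: 22.0
```

```bash
echo '[[[0,0,0.014],[0,0,0]],[[0,0,0.014],[0,0,0]],[[0,0,0],[0,0,0]]]' | python3 -m pendant | grep -E "pos|force"
echo '[[[0,0,0.014],[0,0,0]],[[0,0,0.012],[0,0,0]],[[0,0,0],[0,0,0]]]' | python3 -m pendant | grep -E "pos|force"
```

```text
ee_pos: [428.6, -137.3, 56.9]
force: [-0.4, 0.4, -1.4]
gripper_force: 22.0
ee_pos: [428.7, -137.4, 55.6]
force: [0.6, -0.7, -1.2]
gripper_force: 22.0
```

To row units: 0.5 mm is 0.01.

```bash
echo '[[[0,0,0.01],[0,0,0]],[[0,0,0],[0,0,0]],[[0,0,0],[0,0,0]]]' | python3 -m pendant | grep -E "pos|force"
echo '[[[0,0,0.01],[0,0,0]],[[0,0,0],[0,0,0]],[[0,0,0],[0,0,0]]]' | python3 -m pendant | grep -E "pos|force"
```

```text
ee_pos: [428.8, -137.4, 55.4]
force: [-0.9, 0.0, 3.9]
gripper_force: 22.0
ee_pos: [428.8, -137.4, 55.4]
force: [-1.9, 1.1, 8.5]
gripper_force: 22.0
```

Contact with the mat (8 N). Easing the grip, opening slowly and rising.

To row units: -0.7 mm is -0.014.

```bash
echo '[[[0,0,-0.014],[0,0,0]],[[0,0,0],[0,0,0]]]' | python3 -m pendant 5 5| grep -E "pos|force"
echo '[[[0,0,0],[0,0,0]],[[0,0,0],[0,0,0]],[[0,0,0],[0,0,0]],[[0,0,0],[0,0,0]]]' | python3 -m pendant 50 | grep -E "pos|force|wid"
echo '[[[0,0,-0.08],[0,0,0]],[[0,0,-0.2],[0,0,0]],[[0,0,-0.6],[0,0,0]],[[0,0,-0.9],[0,0,0]],[[0,0,-0.9],[0,0,0]],[[0,0,-0.9],[0,0,0]],[[-0.2,0,-0.9],[0,0,0]],[[0,0,0],[0,0,0]]]' | python3 -m pendant
python3 - <<'E'
from h import *
c=camera_model("wrist");g=grab_frame("wrist");h=cv2.cvtColor(g,40)
m=((h[...,1]<70)&(h[...,2]>120)).astype(np.uint8);m[215:]=0
n,l,st,ce=cv2.connectedComponentsWithStats(m)
for i in range(1,n):
    if st[i,4]>300:
        r=cv2.minAreaRect(np.argwhere(l==i)[:,::-1].astype(np.float32));print(st[i],[onz(c,*p,15)[:2] for p in cv2.boxPoints(r)],onz(c,*r[0],15)[:2])
E
```

```text
ee_pos: [428.8, -137.4, 55.4]
force: [-0.9, 0.3, 2.4]
gripper_force: 5.0
ee_pos: [428.7, -137.4, 55.2]
force: [-0.5, -0.5, -0.4]
gripper_width: 43.0
gripper_force: 0.0
time_s: 24.25
ee_pos: [420.9, -138.6, 286.5]
ee_rot: [179.7, -0.8, 1.6]
force: [0.5, -0.6, -0.5]
gripper_width: 50.0
gripper_force: 0.0
[   0    0   41   62 1812] [array([617.8, 262. ]), array([619.3, 212.4]), array([548.5, 227.8]), array([547. , 279.9])] [584.  245.3]
[   14     0   626   215 81004] [array([618.3, 244.7]), array([ 640.7, -537.6]), array([ 358.2, -626.8]), array([334.4, 312.8])] [ 500.8 -149.1]
[ 294  118   46   93 3524] [array([ 485. , -104.8]), array([ 486.7, -166.8]), array([ 353. , -172.9]), array([ 351.3, -105.5])] [ 421.8 -137.4]
[ 61 143  54  22 442] [array([442.1, 221.8]), array([444.1, 147.7]), array([414.2, 152.2]), array([412.2, 227.7])] [428.3 187.3]
```

The scoop stands upright at the mat's centre (lip at x 486, y -105 to -167), and the robot is clear of it. Handing in.

```bash
python3 -c "
from workcell import *
print(job_done())"
```

```text
the job is handed in; nothing more can be done
None
```

I handed the job in at about 24 s: flap fully over to the round dish's exit, all four balls in that dish by way of the hopper, and the empty scoop upright at the mat's centre; no verdict came back.

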